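# Count three cigar tubes from the mould into the packing tray

### The arm

A 6-joint arm with a two-finger parallel gripper is mounted at the origin on the work surface. World frame = base frame: x ahead of the robot, y to its left, z up, the work surface at z = 0. Lengths are in mm, angles in rad, forces in N, time in s.
With the tool pointing down it reaches from about 275 to 1000 mm from the base axis. Payload 8.4 kg.
Tool frame: the origin (TCP) lies midway between the tips of the shut fingers; the grasp point (between the pads) lies 19 mm behind it; z points along the fingers, y is the line along which they close (so a half turn about z gives the same grasp; the last joint's range is limited). The gripper opens to 85 mm and grips with 20 to 120 N. Pads are 22 mm wide; open, the fingers measure 114 mm over their backs; the gripper's body (76 mm by 85 mm) begins 54 mm behind the grasp point. The pads swing forward as they close: fully open they stand 13 mm farther back than shut.
Start: joints at [1.137, 0.353, 1.633, -0, 1.155, -0.002], TCP at [261.565, 567.637, 231.281] pointing down, gripper open.
Joint ranges: [-2.63, 2.63], [-0.92, 2.1], [0.06, 2.66], [-1.3, 4.44], [0, 2.69], [-3.02, 3.02]. Speed limits (rad/s): [2.22, 2.22, 2.79, 3.14, 3.14, 3.14].

### API

Orientations are given as [roll, pitch, yaw] about the fixed x, y, z axes, in that order (R = Rz(yaw) Ry(pitch) Rx(roll)).
In Python, from rig import r, imaging gives the robot as it stands. The module is installed in compiled form; this text tells all that it offers.
- The arm moves only by the tool arm_command, never from a script. Its argument "deltas" is a list of rows, each an object of numbers: "hand": the finger opening in mm, from 0 to 85.4; "tx", "ty", "tz": the shift along the tool's x, y, z in mm; "wx", "wy", "wz": the turn, a rotation vector about the tool's x, y, z in rad. A call has 1 to 8 rows; each row shifts and turns the commanded pose from where the row before left it, along the tool's axes as they then stand; what a row does not reach is not made up. A row lasts 1/8 s, in which the tool goes at most 62.5 mm and 10.7 degrees, less where a joint would pass 70% of its speed; a pose out of reach is approached as far as the arm can. A call with a gripper value outside its range is refused whole. The fingers move at their own pace and stop on an object; "squeeze" is the grip in N (left out, the last holds). Time passes only in rows, so rows that do not move let the fingers close. It gives the time, the measured TCP pose, the force, the opening and the grip force at its end, in the units of the state.
- r.sense(): the state, without advancing time (a new reading comes with each control period).
- imaging.grab_frame(name): name is "scene" or "top"; returns a dict with "image" (400x640x3 uint8, red, green, blue), "mtx" (3x3 intrinsics, pixels), "world_to_cam" (4x4, takes a point from world to camera coordinates). Camera axes: x right, y up, looking along -z (the intrinsics and any distortion apply to the point x, -y, -z); pixel columns grow to the right and rows downward; lengths in mm; the calibration is good to about 2 mm. A picture is of the moment at which its call begins. There is no depth.
- r.sign_off(): hands the job in; it is judged then, once.
The state is a dict: "clock": time; "qpos": joint angles; "qvel": joint speeds; "joint_efforts": joint torques, N m; "eef_pos": TCP position; "tcp_rot": TCP orientation; "contact_force": force on the tool from outside, world axes, zero at the start; "wrist_torque": the same for the moment, N m; "opening": opening from 0.0 (shut) to 1.0 (fully open); "grasp_force": force on a finger pad.
Only numpy, scipy, OpenCV 4.12 (cv2) and the standard library are available. Lean on these libraries where they do the work, as an engineer would, in place of code of your own. Each camera call takes 0.05 s, during which the arm holds its last target. There are 200 camera calls.

### The job

Count exactly three of the long cigar tubes into the packing tray: slide the toothed shutter fully open by its tab, slide three long tubes endways along their grooves until each lies wholly in the tray, without lifting any tube out, then slide the shutter fully shut again. The fourth long tube and the short tube must stay lying in their grooves in the mould, behind the shut shutter, and the jar, cigar box and wooden block are to be left alone.

Things in the scene. Friction and masses are not known exactly. Their poses are not given: they have to be found in the camera images.
- mould: Fixed black cigar-mould half, 204 mm wide. Origin on the table under the middle of the shutter slot at its exit end; +y runs along the grooves out of the mould into the tray, x across, z up. It spans y = -190 (open rear end) to -6 mm. Five grooves 24 mm wide at x = -76, -38, 0, 38, 76 mm, floors 18 mm, rib tops 26 mm above the table. Five loose tubes lie in it, one to a groove.
- tray (a point): Cedar packing tray fixed at the mould's exit end, 224 mm wide, from 6 to 158 mm past the slot's middle, its end towards the mould open. Five lanes in line with the grooves: floors 14 mm, ribs 20 mm above the table. Walls at its sides and far end (inner face 150 mm past the slot) are 40 mm high. Point: middle of the floor, 78 mm past the slot.
- shutter (a joint): Steel toothed shutter in the 12 mm slot between mould and tray, sliding along the mould's x. 0 m: shut, a 10 mm wide tooth (top 26 mm above the table) stands mid-exit of each groove; 0.019 m: fully open at its stop, teeth behind the ribs, all grooves free. Stays where left; sliding takes 2 to 3 N. It can shut only when no tube lies across the slot.
- tab (a point): Black upright tab on the shutter's +x end, by which it is slid: 16 mm (x) by 24 mm (y), top 76 mm above the table. The point is inside the tab, 60 mm above the table, at the mould's x = 117 mm shut, 136 mm open; y = 0. Moving it towards the mould's +x opens, towards -x shuts.
- tube0_mid (a point): Centre of a long plain aluminium cigar tube, 22 mm diameter, 120 mm long, flat ends, about 50 g, lying lengthwise in a groove (its y axis along the groove). Its centre is 29 mm above the table in the mould and 25 mm in the tray.
- tube1_mid (a point): Centre of a long plain aluminium cigar tube, 22 mm diameter, 120 mm long, flat ends, about 50 g, lying lengthwise in a groove (its y axis along the groove). Its centre is 29 mm above the table in the mould and 25 mm in the tray.
- tube2_mid (a point): Centre of a long plain aluminium cigar tube, 22 mm diameter, 120 mm long, flat ends, about 50 g, lying lengthwise in a groove (its y axis along the groove). Its centre is 29 mm above the table in the mould and 25 mm in the tray.
- tube3_mid (a point): Centre of a long plain aluminium cigar tube, 22 mm diameter, 120 mm long, flat ends, about 50 g, lying lengthwise in a groove (its y axis along the groove). Its centre is 29 mm above the table in the mould and 25 mm in the tray.
- short_mid (a point): Centre of the short aluminium cigar tube, 22 mm diameter, 80 mm long, otherwise like the long ones; its groove varies. It belongs in the mould.
- jar: Bystander: loose lidded jar, 60 mm diameter, 85 mm tall, standing beyond the mould's rear end. Origin at the centre of its underside.
- cigar_box: Bystander: loose closed wooden cigar box, 134 x 194 x 42 mm, beyond the tray's far end. Origin at the centre of its underside.
- block: Bystander: loose wooden pressing block, 50 x 90 x 30 mm with a knob 22 mm wide to 60 mm high, beside the mould on its +x side. Origin at the centre of its underside.
There are look-alikes about, which are no part of the job. Leave any black or turquoise look-alike of the part that bears tube3_mid alone.

How it is judged (in metres and radians):
On the way, in this order (a step that is already met when the one before it is completed fails the run):
1. the shutter is slid open (at least 15 mm) (value of joint shutter above 0.015 m), for 0.2 s.
2. three long tubes lie in the tray, the other long one and the short one in the mould (((y of tube0_mid in the frame of mould between 0.06 and 0.095 m and z of tube0_mid in the frame of mould between 0.02 and 0.03 m) or (y of tube0_mid in the frame of mould between -0.155 and -0.064 m and z of tube0_mid in the frame of mould between 0.024 and 0.034 m)) and ((y of tube1_mid in the frame of mould between 0.06 and 0.095 m and z of tube1_mid in the frame of mould between 0.02 and 0.03 m) or (y of tube1_mid in the frame of mould between -0.155 and -0.064 m and z of tube1_mid in the frame of mould between 0.024 and 0.034 m)) and ((y of tube2_mid in the frame of mould between 0.06 and 0.095 m and z of tube2_mid in the frame of mould between 0.02 and 0.03 m) or (y of tube2_mid in the frame of mould between -0.155 and -0.064 m and z of tube2_mid in the frame of mould between 0.024 and 0.034 m)) and ((y of tube3_mid in the frame of mould between 0.06 and 0.095 m and z of tube3_mid in the frame of mould between 0.02 and 0.03 m) or (y of tube3_mid in the frame of mould between -0.155 and -0.064 m and z of tube3_mid in the frame of mould between 0.024 and 0.034 m)) and y of short_mid in the frame of mould between -0.155 and -0.044 m and z of short_mid in the frame of mould between 0.024 and 0.034 m and ((y of tube0_mid in the frame of mould below 0 m and y of each of tube1_mid, tube2_mid, tube3_mid in the frame of mould above 0 m) or (y of each of tube0_mid, tube2_mid, tube3_mid in the frame of mould above 0 m and y of tube1_mid in the frame of mould below 0 m) or (y of each of tube0_mid, tube1_mid, tube3_mid in the frame of mould above 0 m and y of tube2_mid in the frame of mould below 0 m) or (y of each of tube0_mid, tube1_mid, tube2_mid in the frame of mould above 0 m and y of tube3_mid in the frame of mould below 0 m))), for 0.2 s.
At the end, for the whole second after the job is handed in: Shutter shut to within 4 mm. Exactly three long tubes flat in tray lanes, wholly past the slot (centres 60 to 95 mm beyond its middle); the fourth long and the short tube flat in the mould, wholly behind the slot, centres at most 155 mm from it. All at rest (all of step 2 and value of joint shutter below 0.004 m and linear speed of each of tube0, tube1, tube2, tube3, short below 0.02 m/s); the robot touches nothing.
It fails at once if a tube is lifted (its centre more than 50 mm above the table) (height (world z) of any of tube0_mid, tube1_mid, tube2_mid, tube3_mid, short_mid above 0.05 m).
It fails at once if the jar, cigar box or wooden block is moved more than 15 mm or tipped (distance of any of jar, cigar_box, block from where it was at the start of the episode above 0.015 m or angle between any of jar, cigar_box, block's own z axis and vertical above 0.25 rad).
It also fails if it takes over 59 s, if anything falls off the work surface, if the arm or the gripper's body presses on something with over 40 N, if the wrist force passes 120 N, or if a joint passes its speed limit or range.

## Working session

There is one attempt and no reset: what is moved stays moved. The work goes in short steps, Python scripts to look and compute and a tool call to move; the robot and the scene stay as the last step left them, time stands still between calls to the robot, and variables do not carry over. Pictures are saved under pics/ and viewed, at most 10 in all, crops included, and the job is handed in when it is done.

Besides the shell and the picture viewer there is one more tool, called after ">>>" as name(argument=value, ...), one argument or row to a line, values as JSON. arm_command: Moves the arm, as the interface text tells. Its arguments: {"type":"object","properties":{"deltas":{"type":"array"},"squeeze":{"type":"number"}},"required":["deltas"]}

```bash
mkdir -p pics; python3 - <<'E'
from rig import r, imaging
import cv2, pickle
d={}
for n in("scene","top"):
    f=imaging.grab_frame(n); d[n]=f
    cv2.imwrite(f"pics/{n}0.png",f["image"][:,:,::-1])
    print(n,f["mtx"],f["world_to_cam"])
pickle.dump(d,open("f0.pkl","wb"))
s=r.sense();print(s)
E
```

```text
scene [[505.26795303   0.         327.17348853]
 [  0.         505.26795303 201.97662163]
 [  0.           0.           1.        ]] [[ 3.14259258e-02  9.99283628e-01  2.10865572e-02 -4.91298798e+01]
 [-6.03555350e-01  2.15613474e-03  7.97318186e-01  2.82058362e+02]
 [ 7.96701544e-01 -3.77833665e-02  6.03190738e-01 -1.64775635e+03]
 [ 0.00000000e+00  0.00000000e+00  0.00000000e+00  1.00000000e+00]]
top [[396.99083925   0.         319.39865744]
 [  0.         396.99083925 193.99753924]
 [  0.           0.           1.        ]] [[ 5.23542467e-03 -9.99807191e-01  1.89253902e-02  5.04563259e+01]
 [ 9.85253324e-01  8.39411063e-03  1.70895954e-01 -5.59411984e+02]
 [-1.71021866e-01  1.77515907e-02  9.85107305e-01 -8.28948314e+02]
 [ 0.00000000e+00  0.00000000e+00  0.00000000e+00  1.00000000e+00]]
{'clock': 0.1, 'qpos': array([ 1.13660102e+00,  3.53565539e-01,  1.63405557e+00, -4.69435146e-07,
        1.15520113e+00, -2.39473211e-03]), 'qvel': array([-0.00187709, -0.00077204, -0.00134501,  0.00132167,  0.00061374,
       -0.00040416]), 'joint_efforts': array([-1.95927401e-03, -6.06358051e+01, -3.42817712e+01, -1.40819288e-04,
        3.99492244e-03, -2.45560466e-05]), 'eef_pos': array([261.38530855, 567.24976371, 230.64688898]), 'tcp_rot': array([-3.14036308e+00, -2.51527123e-06,  2.70979227e+00]), 'contact_force': array([-0.31670774,  0.0335444 , -0.1407385 ]), 'wrist_torque': array([-0.01912245, -0.0412699 , -0.044403  ]), 'grasp_force': 0.0, 'opening': 0.9999059517413137}
```

View pics/top0.png

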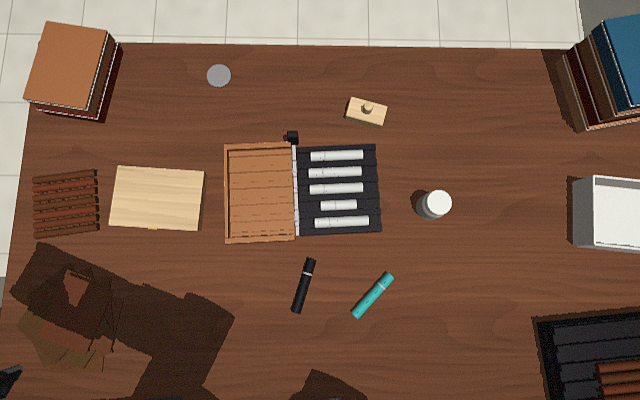

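View pics/scene0.png

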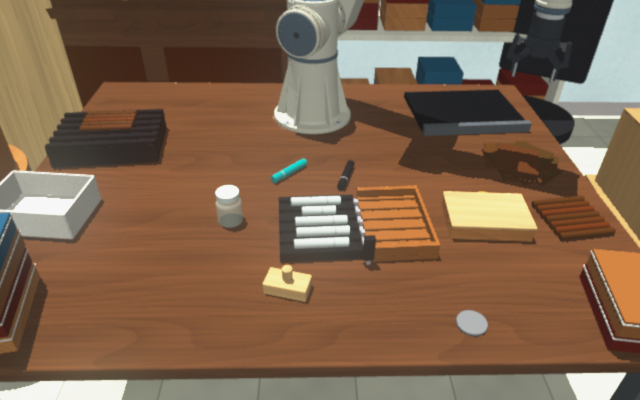

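The top view shows the mould at (297–381, 145–236) and the tray to its left (world +y). The tab is at (291,137) on the far (+x) side. The tubes are at rows 155, 172, 188, 205 (the short one) and 221, and the jar is at (436,203). The scene view agrees.

```bash
cat > h.py <<'E'
import numpy as np, cv2, pickle
from scipy.optimize import least_squares
def ray(f,uv,z):
    W=f["world_to_cam"];R=W[:3,:3];t=W[:3,3];c=-R.T@t
    p=np.linalg.inv(f["mtx"])@[uv[0],uv[1],1]; d=R.T@[p[0],-p[1],-p[2]]
    return c+d*(z-c[2])/d[2]
def blobs(f,roi,lo=150,amin=60):
    im=f["image"];x0,y0,x1,y1=roi;h=cv2.cvtColor(im,cv2.COLOR_RGB2HSV)
    m=((h[...,1]<50)&(h[...,2]>lo)).astype('uint8');k=np.zeros_like(m);k[y0:y1,x0:x1]=1;m*=k
    cs,_=cv2.findContours(m,cv2.RETR_EXTERNAL,cv2.CHAIN_APPROX_NONE)
    return [cv2.minAreaRect(c) for c in cs if cv2.contourArea(c)>amin]
def tubes(f,roi=(225,130,385,245),z=36):
    out=[]
    for q in blobs(f,roi):
        b=cv2.boxPoints(q); e=[np.linalg.norm(b[i]-b[(i+1)%4]) for i in range(4)]
        i=int(np.argmin(e[:2])); a=(b[i]+b[(i+1)%4])/2; c=(b[(i+2)%4]+b[(i+3)%4])/2
        out.append(sorted([ray(f,a,z),ray(f,c,z)],key=lambda p:-p[1]))
    return out
E
python3 - <<'E'
from h import *
d=pickle.load(open("f0.pkl","rb"))
for n,roi in(("top",(300,140,385,245)),("scene",(275,190,352,255))):
    for a,b in tubes(d[n],roi): print(n,a.round(),b.round(),np.hypot(*(a-b)[:2]).round(),np.degrees(np.arctan2(-(a-b)[0],(a-b)[1])).round(2))
im=d["top"]["image"]
crop=lambda im,x0,y0,x1,y1,s:cv2.resize(im[y0:y1,x0:x1],None,fx=s,fy=s,interpolation=cv2.INTER_CUBIC)[:,:,::-1]
cv2.imwrite("pics/c1.png",crop(im,215,120,395,250,4.4))
h=cv2.cvtColor(im,cv2.COLOR_RGB2HSV)
m=((h[...,2]<70)).astype('uint8')[100:260,200:400]
n,l,s,c=cv2.connectedComponentsWithStats(m)
for i in range(1,n):
    if s[i,4]>60: print("dark",s[i][:4]+[200,100,0,0],s[i,4])
cs,_=cv2.findContours(m,cv2.RETR_EXTERNAL,cv2.CHAIN_APPROX_NONE)
E
```

```text
top [497.  64.  36.] [503. -54.  36.] 118.0 2.75
top [535.  51.  36.] [539. -28.  36.] 79.0 2.86
top [572.  76.  36.] [579. -42.  36.] 118.0 3.04
top [610.  78.  36.] [617. -40.  36.] 119.0 3.34
top [649.  74.  36.] [655. -43.  36.] 117.0 2.87
scene [655.  74.  36.] [661. -45.  36.] 119.0 3.14
scene [615.  79.  36.] [622. -41.  36.] 120.0 3.46
scene [577.  76.  36.] [585. -44.  36.] 120.0 3.62
scene [543.  50.  36.] [542. -28.  36.] 78.0 -0.25
scene [502.  64.  36.] [509. -55.  36.] 119.0 3.34
dark [283 131  16  15] 166
dark [296 144  86  92] 4548
dark [227 172   3  66] 71
```

View pics/c1.png

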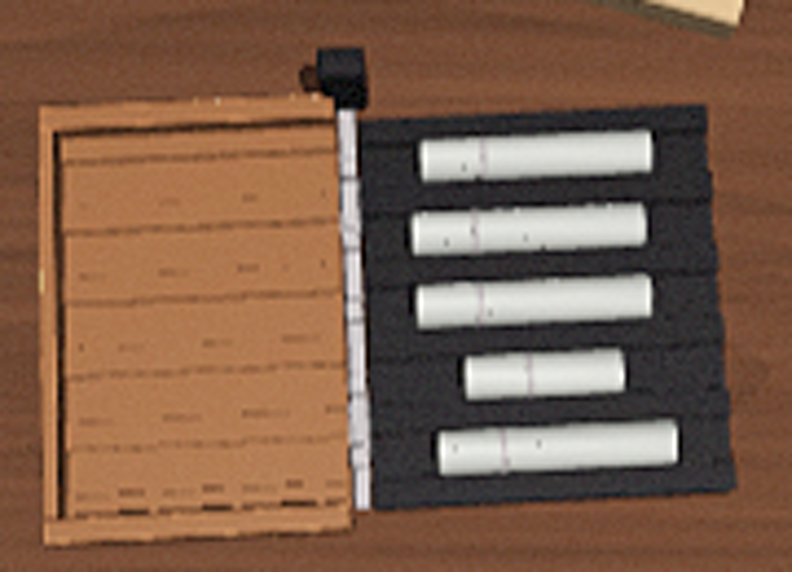

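The crop shows the tab top around crop (340,68). The shutter strip runs from (347,110) to (362,508), and the tray's far corners are at (38,108) and (44,545). The mould's rear corners are at (706,105) and (735,489).

```bash
python3 - <<'E'
from h import *
d=pickle.load(open("f0.pkl","rb"));f=d["top"]
g=lambda u,v,z:ray(f,(215+(u+.5)/4.4-.5,120+(v+.5)/4.4-.5),z)
P=dict(tab=(g(340,68,76),117,0),s1=(g(347,110,26),103,0),s2=(g(362,508,26),-108,0),t1=(g(38,108,40),112,158),t2=(g(44,545,40),-112,158),m1=(g(706,105,26),102,-190),m2=(g(735,489,26),-102,-190))
for (a,b),x in zip(tubes(f,(300,140,385,245)),(-76,-38,0,38,76)): P[f"tube{x}"]=((a+b)/2,x,None)
th=.054
def res(q):
    o=[]
    for p,x,y in P.values():
        e=p[:2]-q[:2];c,s=np.cos(q[2]),np.sin(q[2])
        o.append(e@[c,s]-x)
        if y is not None:o.append(e@[-s,c]-y)
    return np.array(o)
q=least_squares(res,[575,137,.054],loss='soft_l1').x
print(q.round(3));
for k,(p,x,y) in P.items():
    e=p[:2]-q[:2];c,s=np.cos(q[2]),np.sin(q[2]);print(k,p.round(),(e@[c,s]).round(1),(e@[-s,c]).round(1),x,y)
np.save("q.npy",q)
def go(x,y): c,s=np.cos(q[2]),np.sin(q[2]);return (q[:2]+[c*x-s*y,s*x+c*y]).round(1)
print(go(117,0),go(0,-190))
W=f["world_to_cam"];print(-W[:3,:3].T@W[:3,3])
E
```

```text
[5.70443e+02 1.08915e+02 5.70000e-02]
tab [685. 116.  76.] 114.3 0.3 117 0
s1 [678. 114.  26.] 107.8 -0.6 103 0
s2 [470. 103.  26.] -100.8 0.2 -108 0
t1 [673. 273.  40.] 111.9 157.7 112 158
t2 [450. 259.  40.] -112.1 157.1 -112 158
m1 [683. -75.  26.] 101.9 -189.7 102 -190
m2 [481. -86.  26.] -100.7 -189.2 -102 -190
tube-76 [500.   5.  36.] -76.4 -100.0 -76 None
tube-38 [537.  11.  36.] -38.7 -95.5 -38 None
tube0 [576.  17.  36.] -0.2 -92.3 0 None
tube38 [613.  19.  36.] 37.6 -92.1 38 None
tube76 [652.  15.  36.] 76.0 -97.9 76 None
[687.3 115.5] [581.2 -80.8]
[409.13006918  69.85751477 911.24937924]
```

>>> arm_command(
  deltas=[
    {"wz": 0.18,"hand": 85},
    {"wz": 0.18},
    {"wz": 0.18},
    {"wz": 0.18},
    {"wz": 0.18},
    {"wz": 0.18},
    {"tx": -30,"ty": 25},
    {"tx": -30,"ty": 25},
  ],
)

```text
schema error: expected keys hand, tx, ty, tz, wx, wy, wz
```

```bash
cat > st.py <<'E'
from rig import r
from h import *
q=np.load("q.npy");s=r.sense();e=s["eef_pos"][:2]-q[:2];c,sn=np.cos(q[2]),np.sin(q[2])
print("t",round(s["clock"],2),"mould x,y",(e@[c,sn]).round(1),(e@[-sn,c]).round(1),"z",s["eef_pos"][2].round(1),"yawerr",(s["tcp_rot"][2]-np.pi/2-q[2]).round(4),s["tcp_rot"].round(3),"F",s["contact_force"].round(1),"op",round(s["opening"],3),round(s["grasp_force"],1),"qp",s["qpos"].round(2))
E
python3 st.py
```

```text
t 0.1 mould x,y -282.6 475.1 z 230.6 yawerr 1.0823 [-3.14 -0.    2.71] F [-0.3  0.  -0.1] op 1.0 0.0 qp [ 1.14  0.35  1.63 -0.    1.16 -0.  ]
```

All seven keys are required in each row.

>>> arm_command(
  deltas=[
    {"hand": 85,"tx": 0,"ty": 0,"tz": 0,"wx": 0,"wy": 0,"wz": 0.18},
    {"hand": 85,"tx": 0,"ty": 0,"tz": 0,"wx": 0,"wy": 0,"wz": 0.18},
    {"hand": 85,"tx": 0,"ty": 0,"tz": 0,"wx": 0,"wy": 0,"wz": 0.18},
    {"hand": 85,"tx": 0,"ty": 0,"tz": 0,"wx": 0,"wy": 0,"wz": 0.18},
    {"hand": 85,"tx": 0,"ty": 0,"tz": 0,"wx": 0,"wy": 0,"wz": 0.18},
    {"hand": 85,"tx": 0,"ty": 0,"tz": 0,"wx": 0,"wy": 0,"wz": 0.18},
    {"hand": 85,"tx": -30,"ty": 25,"tz": 0,"wx": 0,"wy": 0,"wz": 0},
    {"hand": 85,"tx": -30,"ty": 25,"tz": 0,"wx": 0,"wy": 0,"wz": 0},
  ],
)

```text
clock: 1.1
eef_pos: [315.2, 510.0, 230.8]
tcp_rot: [-3.141, 0.001, 1.631]
contact_force: [0.5, 0.4, 0.9]
opening: 0.994
grasp_force: 0.0
```

```bash
python3 st.py
```

```text
t 1.1 mould x,y -232.1 414.9 z 230.8 yawerr 0.0034 [-3.141e+00  1.000e-03  1.631e+00] F [0.5 0.4 0.9] op 0.994 0.0 qp [ 1.01  0.31  1.69 -0.    1.14  0.95]
```

>>> arm_command(
  deltas=[
    {"hand": 85,"tx": -36,"ty": 30,"tz": 0,"wx": 0,"wy": 0,"wz": 0.003},
    {"hand": 85,"tx": -36,"ty": 30,"tz": 0,"wx": 0,"wy": 0,"wz": 0},
    {"hand": 85,"tx": -36,"ty": 30,"tz": 0,"wx": 0,"wy": 0,"wz": 0},
    {"hand": 85,"tx": -36,"ty": 30,"tz": 0,"wx": 0,"wy": 0,"wz": 0},
    {"hand": 85,"tx": -36,"ty": 30,"tz": 0,"wx": 0,"wy": 0,"wz": 0},
    {"hand": 85,"tx": -36,"ty": 30,"tz": 0,"wx": 0,"wy": 0,"wz": 0},
    {"hand": 85,"tx": -36,"ty": 30,"tz": 0,"wx": 0,"wy": 0,"wz": 0},
    {"hand": 85,"tx": -36,"ty": 30,"tz": 0,"wx": 0,"wy": 0,"wz": 0},
  ],
)

```text
clock: 2.1
eef_pos: [571.6, 235.3, 231.0]
tcp_rot: [-3.141, 0.0, 1.627]
contact_force: [-0.1, 0.7, 0.0]
opening: 0.993
grasp_force: 0.0
```

>>> arm_command(
  deltas=[
    {"hand": 85,"tx": -36,"ty": 30,"tz": 0,"wx": 0,"wy": 0,"wz": 0},
    {"hand": 85,"tx": -36,"ty": 30,"tz": 0,"wx": 0,"wy": 0,"wz": 0},
    {"hand": 85,"tx": -36,"ty": 30,"tz": 30,"wx": 0,"wy": 0,"wz": 0},
    {"hand": 85,"tx": -15,"ty": 15,"tz": 30,"wx": 0,"wy": 0,"wz": 0},
    {"hand": 85,"tx": 0,"ty": 0,"tz": 30,"wx": 0,"wy": 0,"wz": 0},
    {"hand": 85,"tx": 0,"ty": 0,"tz": 0,"wx": 0,"wy": 0,"wz": 0},
  ],
)

```text
clock: 2.85
eef_pos: [680.6, 119.1, 138.2]
tcp_rot: [-3.136, 0.001, 1.626]
contact_force: [-0.0, -0.2, 0.5]
opening: 0.99
grasp_force: 0.0
```

```bash
python3 st.py
```

```text
t 2.85 mould x,y 110.5 3.9 z 138.2 yawerr -0.0012 [-3.136e+00  1.000e-03  1.626e+00] F [-0.  -0.2  0.5] op 0.99 0.0 qp [0.17 0.55 1.55 0.   1.05 0.12]
```

>>> arm_command(
  deltas=[
    {"hand": 85,"tx": -4,"ty": 6.5,"tz": 30,"wx": 0,"wy": 0,"wz": 0},
    {"hand": 85,"tx": 0,"ty": 0,"tz": 30,"wx": 0,"wy": 0,"wz": 0},
    {"hand": 85,"tx": 0,"ty": 0,"tz": 28,"wx": 0,"wy": 0,"wz": 0},
    {"hand": 50,"tx": 0,"ty": 0,"tz": 0,"wx": 0,"wy": 0,"wz": 0},
    {"hand": 30,"tx": 0,"ty": 0,"tz": 0,"wx": 0,"wy": 0,"wz": 0},
    {"hand": 30,"tx": 0,"ty": 0,"tz": 0,"wx": 0,"wy": 0,"wz": 0},
    {"hand": 30,"tx": 0,"ty": 0,"tz": 0,"wx": 0,"wy": 0,"wz": 0},
  ],
  squeeze=20,
)

```text
clock: 3.72
eef_pos: [690.0, 116.2, 54.6]
tcp_rot: [3.14, -0.0, 1.627]
contact_force: [-0.2, -0.5, 0.2]
opening: 0.351
grasp_force: 0.0
```

```bash
python3 st.py; python3 - <<'E'
from rig import imaging
import cv2,numpy as np
a=imaging.grab_frame("top")["image"][100:250,210:390];b=imaging.grab_frame("scene")["image"][130:280,260:440]
cv2.imwrite("pics/tab1.png",cv2.resize(np.hstack([a,b]),None,fx=2.2,fy=2.2)[:,:,::-1])
E
```

```text
t 3.73 mould x,y 119.8 0.5 z 54.6 yawerr -0.0007 [ 3.14  -0.     1.627] F [-0.2 -0.5  0.2] op 0.351 0.0 qp [ 0.16  0.65  1.58 -0.    0.91  0.11]
```

View pics/tab1.png

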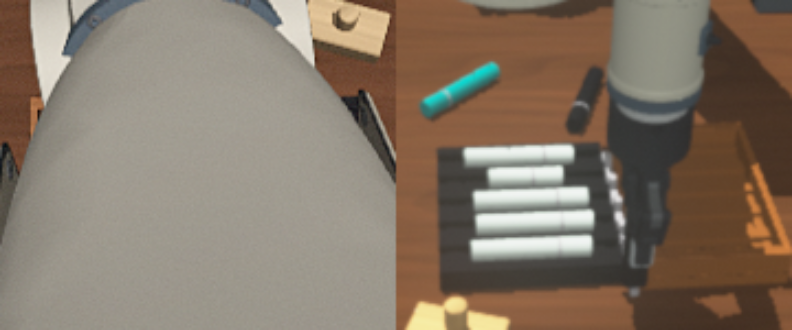

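The fingers straddle the tab, at crop (640,260) in the scene half. Next I lower slightly, grip the tab and pull +x.

>>> arm_command(
  deltas=[
    {"hand": 30,"tx": 0,"ty": -1.5,"tz": 7,"wx": 0,"wy": 0,"wz": 0},
    {"hand": 10,"tx": 0,"ty": 0,"tz": 0,"wx": 0,"wy": 0,"wz": 0},
    {"hand": 10,"tx": 0,"ty": 0,"tz": 0,"wx": 0,"wy": 0,"wz": 0},
    {"hand": 10,"tx": 0,"ty": 0,"tz": 0,"wx": 0,"wy": 0,"wz": 0},
  ],
  squeeze=25,
)

```text
clock: 4.32
eef_pos: [690.6, 116.1, 46.0]
tcp_rot: [3.136, -0.0, 1.627]
contact_force: [12.0, 0.3, -9.0]
opening: 0.183
grasp_force: 32.0
```

```bash
python3 st.py
```

```text
t 4.33 mould x,y 120.4 0.4 z 46.0 yawerr -0.0005 [ 3.136 -0.     1.627] F [12.   0.3 -9. ] op 0.183 32.0 qp [ 0.16  0.66  1.58 -0.    0.89  0.11]
```

>>> arm_command(
  deltas=[
    {"hand": 10,"tx": 0,"ty": 5,"tz": 0,"wx": 0,"wy": 0,"wz": 0},
    {"hand": 10,"tx": 0,"ty": 5,"tz": 0,"wx": 0,"wy": 0,"wz": 0},
    {"hand": 10,"tx": 0,"ty": 5,"tz": 0,"wx": 0,"wy": 0,"wz": 0},
    {"hand": 10,"tx": 0,"ty": 4,"tz": 0,"wx": 0,"wy": 0,"wz": 0},
    {"hand": 10,"tx": 0,"ty": 0,"tz": 0,"wx": 0,"wy": 0,"wz": 0},
    {"hand": 10,"tx": 0,"ty": 0,"tz": 0,"wx": 0,"wy": 0,"wz": 0},
  ],
)

```text
clock: 5.08
eef_pos: [707.0, 117.1, 45.9]
tcp_rot: [3.141, -0.0, 1.627]
contact_force: [1.8, 0.7, -7.4]
opening: 0.184
grasp_force: 32.4
```

```bash
python3 st.py
```

```text
t 5.08 mould x,y 136.8 0.4 z 45.9 yawerr -0.0007 [ 3.141 -0.     1.627] F [ 1.8  0.7 -7.4] op 0.184 32.4 qp [ 0.16  0.68  1.54 -0.    0.92  0.11]
```

>>> arm_command(
  deltas=[
    {"hand": 10,"tx": 0,"ty": 3,"tz": 0,"wx": 0,"wy": 0,"wz": 0},
    {"hand": 10,"tx": 0,"ty": 1,"tz": 0,"wx": 0,"wy": 0,"wz": 0},
    {"hand": 10,"tx": 0,"ty": 0,"tz": 0,"wx": 0,"wy": 0,"wz": 0},
  ],
)

```text
clock: 5.45
eef_pos: [709.7, 117.3, 45.9]
tcp_rot: [-3.139, 0.0, 1.627]
contact_force: [-4.9, 0.5, -2.7]
opening: 0.185
grasp_force: 32.8
```

```bash
python3 st.py
```

```text
t 5.45 mould x,y 139.5 0.4 z 45.9 yawerr -0.0007 [-3.139  0.     1.627] F [-4.9  0.5 -2.7] op 0.185 32.8 qp [0.16 0.69 1.53 0.   0.93 0.11]
```

>>> arm_command(
  deltas=[
    {"hand": 40,"tx": 0,"ty": 0,"tz": 0,"wx": 0,"wy": 0,"wz": 0},
    {"hand": 40,"tx": 0,"ty": 0,"tz": 0,"wx": 0,"wy": 0,"wz": 0},
    {"hand": 40,"tx": 0,"ty": 0,"tz": -30,"wx": 0,"wy": 0,"wz": 0},
    {"hand": 40,"tx": 0,"ty": 0,"tz": -40,"wx": 0,"wy": 0,"wz": 0},
    {"hand": 20,"tx": -20,"ty": -10,"tz": -20,"wx": 0,"wy": 0,"wz": 0},
    {"hand": 0,"tx": -40,"ty": -20,"tz": 0,"wx": 0,"wy": 0,"wz": 0},
    {"hand": 0,"tx": -40,"ty": -20,"tz": 0,"wx": 0,"wy": 0,"wz": 0},
    {"hand": 0,"tx": -40,"ty": -10,"tz": 0,"wx": 0,"wy": 0,"wz": 0},
  ],
)

```text
clock: 6.45
eef_pos: [658.4, -27.0, 137.1]
tcp_rot: [3.14, 0.0, 1.627]
contact_force: [0.4, -0.2, -1.2]
opening: 0.001
grasp_force: 0.0
```

>>> arm_command(
  deltas=[
    {"hand": 0,"tx": -40,"ty": 0,"tz": 0,"wx": 0,"wy": 0,"wz": 0},
    {"hand": 0,"tx": 0,"ty": 0,"tz": 20,"wx": 0,"wy": 0,"wz": 0},
    {"hand": 0,"tx": 0,"ty": 0,"tz": 10,"wx": 0,"wy": 0,"wz": 0},
    {"hand": 0,"tx": 0,"ty": 0,"tz": 0,"wx": 0,"wy": 0,"wz": 0},
  ],
)

```text
clock: 6.95
eef_pos: [660.2, -64.6, 105.0]
tcp_rot: [-3.139, -0.001, 1.628]
contact_force: [-0.2, 0.1, 0.0]
opening: -0.002
grasp_force: 0.0
```

```bash
python3 st.py; python3 - <<'E'
from rig import imaging
import cv2,numpy as np,pickle
A=imaging.grab_frame("top");B=imaging.grab_frame("scene");pickle.dump(dict(top=A,scene=B),open("f1.pkl","wb"))
a=A["image"][100:250,210:390];b=B["image"][130:280,260:440]
cv2.imwrite("pics/push1.png",cv2.resize(np.hstack([a,b]),None,fx=2.2,fy=2.2)[:,:,::-1])
E
```

```text
t 6.95 mould x,y 79.8 -178.4 z 105.0 yawerr 0.0002 [-3.139e+00 -1.000e-03  1.628e+00] F [-0.2  0.1  0. ] op -0.002 0.0 qp [-0.1   0.54  1.64  0.    0.96 -0.16]
```

View pics/push1.png

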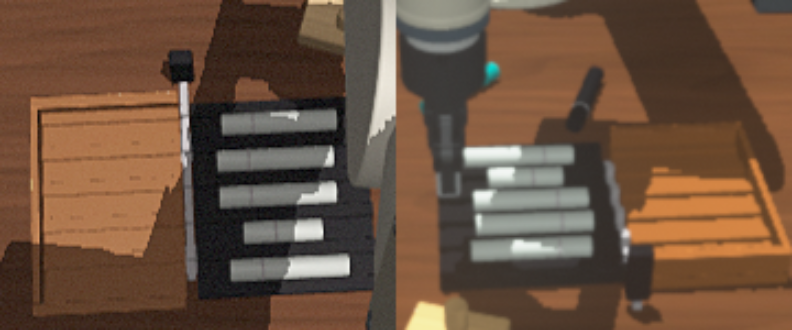

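The shutter is open, with the tab shifted to (180,66) in the left half, and the fingertip is behind the +x tube. I descend and push.

>>> arm_command(
  deltas=[
    {"hand": 0,"tx": 0,"ty": -0.8,"tz": 30,"wx": 0,"wy": 0,"wz": 0},
    {"hand": 0,"tx": 0,"ty": 0,"tz": 30,"wx": 0,"wy": 0,"wz": 0},
    {"hand": 0,"tx": 0,"ty": 0,"tz": 14,"wx": 0,"wy": 0,"wz": 0},
    {"hand": 0,"tx": 0,"ty": 0,"tz": 2,"wx": 0,"wy": 0,"wz": 0},
    {"hand": 0,"tx": 4,"ty": 0,"tz": 0,"wx": 0,"wy": 0,"wz": 0},
    {"hand": 0,"tx": 6,"ty": 0,"tz": 0,"wx": 0,"wy": 0,"wz": 0},
    {"hand": 0,"tx": 8,"ty": 0,"tz": 0,"wx": 0,"wy": 0,"wz": 0},
    {"hand": 0,"tx": 8,"ty": 0,"tz": 0,"wx": 0,"wy": 0,"wz": 0},
  ],
)

```text
clock: 8.05
eef_pos: [658.9, -39.2, 30.7]
tcp_rot: [3.141, 0.0, 1.627]
contact_force: [-0.7, -0.3, -0.2]
opening: -0.003
grasp_force: 0.2
```

```bash
python3 st.py
```

```text
t 8.05 mould x,y 79.9 -152.9 z 30.7 yawerr -0.0006 [3.141 0.    1.627] F [-0.7 -0.3 -0.2] op -0.003 0.2 qp [-0.06  0.63  1.68  0.    0.82 -0.12]
```

>>> arm_command(
  deltas=[
    {"hand": 0,"tx": 10,"ty": -0.5,"tz": 1,"wx": 0,"wy": 0,"wz": 0},
    {"hand": 0,"tx": 12,"ty": 0,"tz": 0,"wx": 0,"wy": 0,"wz": 0},
    {"hand": 0,"tx": 12,"ty": 0,"tz": 0,"wx": 0,"wy": 0,"wz": 0},
    {"hand": 0,"tx": 12,"ty": 0,"tz": 0,"wx": 0,"wy": 0,"wz": 0},
    {"hand": 0,"tx": 12,"ty": 0,"tz": 0,"wx": 0,"wy": 0,"wz": 0},
    {"hand": 0,"tx": 12,"ty": 0,"tz": 0,"wx": 0,"wy": 0,"wz": 0},
    {"hand": 0,"tx": 10,"ty": 0,"tz": 0,"wx": 0,"wy": 0,"wz": 0},
    {"hand": 0,"tx": 0,"ty": 0,"tz": 0,"wx": 0,"wy": 0,"wz": 0},
  ],
)

```text
clock: 9.05
eef_pos: [653.7, 40.8, 29.3]
tcp_rot: [3.142, -0.0, 1.628]
contact_force: [-0.0, -0.4, -0.1]
opening: 0.001
grasp_force: 0.0
```

```bash
python3 st.py; python3 - <<'E'
from rig import imaging
import cv2,numpy as np,pickle
A=imaging.grab_frame("top");B=imaging.grab_frame("scene")
a=A["image"][100:250,210:390];b=B["image"][130:280,260:440]
cv2.imwrite("pics/push2.png",cv2.resize(np.hstack([a,b]),None,fx=2.2,fy=2.2)[:,:,::-1])
E
```

```text
t 9.05 mould x,y 79.2 -72.7 z 29.3 yawerr 0.0002 [ 3.142 -0.     1.628] F [-0.  -0.4 -0.1] op 0.001 0.0 qp [0.06 0.63 1.69 0.   0.82 0.  ]
```

View pics/push2.png

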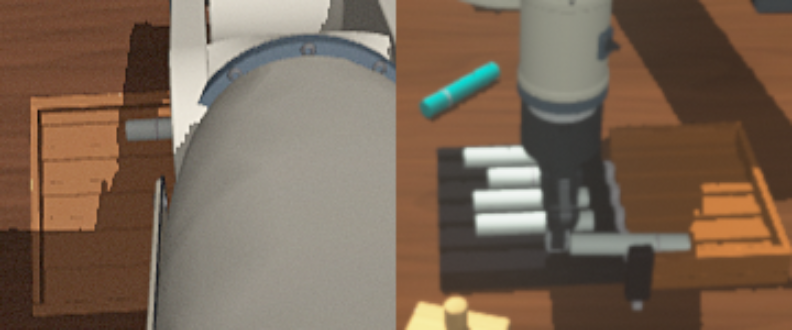

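The tube slides cleanly through the opened slot, with its front at (128,130) in the left half and already over the tray. I keep going.

>>> arm_command(
  deltas=[
    {"hand": 0,"tx": 12,"ty": 0,"tz": 0,"wx": 0,"wy": 0,"wz": 0},
    {"hand": 0,"tx": 12,"ty": 0,"tz": 0,"wx": 0,"wy": 0,"wz": 0},
    {"hand": 0,"tx": 12,"ty": 0,"tz": 0,"wx": 0,"wy": 0,"wz": 0},
    {"hand": 0,"tx": 12,"ty": 0,"tz": 0,"wx": 0,"wy": 0,"wz": 0},
    {"hand": 0,"tx": 10,"ty": 0,"tz": 0,"wx": 0,"wy": 0,"wz": 0},
    {"hand": 0,"tx": 10,"ty": 0,"tz": 0,"wx": 0,"wy": 0,"wz": 0},
    {"hand": 0,"tx": 7,"ty": 0,"tz": 0,"wx": 0,"wy": 0,"wz": 0},
    {"hand": 0,"tx": 5,"ty": 0,"tz": 0,"wx": 0,"wy": 0,"wz": 0},
  ],
)

```text
clock: 10.15
eef_pos: [649.2, 120.3, 29.3]
tcp_rot: [-3.142, 0.0, 1.627]
contact_force: [0.3, 0.8, 0.4]
opening: 0.002
grasp_force: 0.1
```

>>> arm_command(
  deltas=[
    {"hand": 0,"tx": 0,"ty": 0,"tz": 0,"wx": 0,"wy": 0,"wz": 0},
    {"hand": 0,"tx": -5,"ty": 0,"tz": 0,"wx": 0,"wy": 0,"wz": 0},
    {"hand": 0,"tx": 0,"ty": 0,"tz": -40,"wx": 0,"wy": 0,"wz": 0},
    {"hand": 0,"tx": -40,"ty": -20,"tz": -20,"wx": 0,"wy": 0,"wz": 0},
    {"hand": 0,"tx": -50,"ty": -18,"tz": 0,"wx": 0,"wy": 0,"wz": 0},
    {"hand": 0,"tx": -50,"ty": 0,"tz": 0,"wx": 0,"wy": 0,"wz": 0},
    {"hand": 0,"tx": -37,"ty": 0,"tz": 0,"wx": 0,"wy": 0,"wz": 0},
    {"hand": 0,"tx": 0,"ty": 0,"tz": 0,"wx": 0,"wy": 0,"wz": 0},
  ],
)

```text
clock: 11.15
eef_pos: [621.4, -67.0, 89.4]
tcp_rot: [3.141, 0.0, 1.623]
contact_force: [-0.3, 0.1, -1.6]
opening: -0.002
grasp_force: 0.0
```

```bash
python3 st.py; python3 - <<'E'
from rig import imaging
from h import *
A=imaging.grab_frame("top");B=imaging.grab_frame("scene")
a=A["image"][100:250,210:390];b=B["image"][130:280,260:440]
cv2.imwrite("pics/push3.png",cv2.resize(np.hstack([a,b]),None,fx=2.2,fy=2.2)[:,:,::-1])
E
```

```text
t 11.15 mould x,y 40.9 -178.5 z 89.4 yawerr -0.0044 [3.141 0.    1.623] F [-0.3  0.1 -1.6] op -0.002 0.0 qp [-0.11  0.51  1.74 -0.    0.89 -0.16]
```

View pics/push3.png

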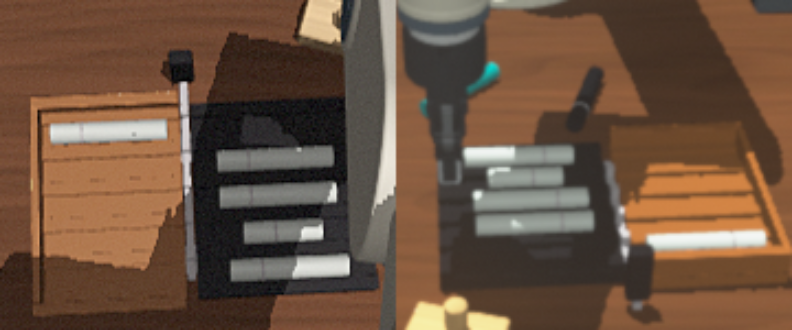

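The first tube lies in the tray lane at (50–167,131), clear of the slot. Next is the x=38 groove.

>>> arm_command(
  deltas=[
    {"hand": 0,"tx": 0,"ty": 0,"tz": 30,"wx": 0,"wy": 0,"wz": -0.004},
    {"hand": 0,"tx": 0,"ty": 0,"tz": 25,"wx": 0,"wy": 0,"wz": 0},
    {"hand": 0,"tx": 4,"ty": 0,"tz": 5,"wx": 0,"wy": 0,"wz": 0},
    {"hand": 0,"tx": 8,"ty": 0,"tz": 0,"wx": 0,"wy": 0,"wz": 0},
    {"hand": 0,"tx": 10,"ty": 0,"tz": 0,"wx": 0,"wy": 0,"wz": 0},
    {"hand": 0,"tx": 12,"ty": 0,"tz": 0,"wx": 0,"wy": 0,"wz": 0},
    {"hand": 0,"tx": 12,"ty": 0,"tz": 0,"wx": 0,"wy": 0,"wz": 0},
    {"hand": 0,"tx": 12,"ty": 0,"tz": 0,"wx": 0,"wy": 0,"wz": 0},
  ],
)

```text
clock: 12.25
eef_pos: [618.1, -5.1, 29.6]
tcp_rot: [3.141, 0.0, 1.631]
contact_force: [1.0, -0.8, -0.5]
opening: 0.004
grasp_force: 0.3
```

```bash
python3 st.py
```

```text
t 12.25 mould x,y 41.1 -116.6 z 29.6 yawerr 0.0035 [3.141 0.    1.631] F [ 1.  -0.8 -0.5] op 0.004 0.3 qp [-0.01  0.59  1.78 -0.    0.77 -0.07]
```

>>> arm_command(
  deltas=[
    {"hand": 0,"tx": 12,"ty": 0,"tz": 0,"wx": 0,"wy": 0,"wz": 0.003},
    {"hand": 0,"tx": 12,"ty": 0,"tz": 0,"wx": 0,"wy": 0,"wz": 0},
    {"hand": 0,"tx": 12,"ty": 0,"tz": 0,"wx": 0,"wy": 0,"wz": 0},
    {"hand": 0,"tx": 12,"ty": 0,"tz": 0,"wx": 0,"wy": 0,"wz": 0},
    {"hand": 0,"tx": 12,"ty": 0,"tz": 0,"wx": 0,"wy": 0,"wz": 0},
    {"hand": 0,"tx": 12,"ty": 0,"tz": 0,"wx": 0,"wy": 0,"wz": 0},
    {"hand": 0,"tx": 12,"ty": 0,"tz": 0,"wx": 0,"wy": 0,"wz": 0},
    {"hand": 0,"tx": 12,"ty": 0,"tz": 0,"wx": 0,"wy": 0,"wz": 0},
  ],
)

```text
clock: 13.25
eef_pos: [612.4, 90.6, 29.2]
tcp_rot: [-3.141, -0.0, 1.628]
contact_force: [-0.4, -0.3, 0.8]
opening: 0.001
grasp_force: 0.1
```

```bash
python3 st.py
```

```text
t 13.25 mould x,y 40.8 -20.7 z 29.2 yawerr 0.0003 [-3.141 -0.     1.628] F [-0.4 -0.3  0.8] op 0.001 0.1 qp [0.14 0.59 1.78 0.   0.77 0.09]
```

>>> arm_command(
  deltas=[
    {"hand": 0,"tx": 11,"ty": 0,"tz": 0,"wx": 0,"wy": 0,"wz": 0},
    {"hand": 0,"tx": 10,"ty": 0,"tz": 0,"wx": 0,"wy": 0,"wz": 0},
    {"hand": 0,"tx": 6,"ty": 0,"tz": 0,"wx": 0,"wy": 0,"wz": 0},
    {"hand": 0,"tx": 0,"ty": 0,"tz": 0,"wx": 0,"wy": 0,"wz": 0},
    {"hand": 0,"tx": -5,"ty": 0,"tz": 0,"wx": 0,"wy": 0,"wz": 0},
    {"hand": 0,"tx": 0,"ty": 0,"tz": -40,"wx": 0,"wy": 0,"wz": 0},
    {"hand": 0,"tx": -40,"ty": -20,"tz": -20,"wx": 0,"wy": 0,"wz": 0},
    {"hand": 0,"tx": -50,"ty": -18,"tz": 0,"wx": 0,"wy": 0,"wz": 0},
  ],
)

```text
clock: 14.25
eef_pos: [579.3, 18.8, 91.2]
tcp_rot: [3.138, 0.0, 1.629]
contact_force: [0.3, -0.6, -0.4]
opening: 0.005
grasp_force: 0.0
```

>>> arm_command(
  deltas=[
    {"hand": 0,"tx": -50,"ty": 0,"tz": 0,"wx": 0,"wy": 0,"wz": 0},
    {"hand": 0,"tx": -34,"ty": 0,"tz": 0,"wx": 0,"wy": 0,"wz": 0},
    {"hand": 0,"tx": 0,"ty": 0,"tz": 0,"wx": 0,"wy": 0,"wz": 0},
    {"hand": 0,"tx": 0,"ty": 0,"tz": 0,"wx": 0,"wy": 0,"wz": 0},
  ],
)

```text
clock: 14.75
eef_pos: [583.0, -64.2, 89.2]
tcp_rot: [-3.141, -0.0, 1.627]
contact_force: [0.3, 0.3, -0.7]
opening: -0.004
grasp_force: 0.0
```

```bash
cat > look.py <<'E'
from rig import imaging
from h import *
A=imaging.grab_frame("top");q=np.load("q.npy");c,s=np.cos(q[2]),np.sin(q[2])
im=A["image"];h=cv2.cvtColor(im,cv2.COLOR_RGB2HSV)
m=((h[...,1]<60)&(h[...,2]>95)).astype('uint8')
m[:130]=0;m[245:]=0;m[:,:225]=0;m[:,385:]=0
cs,_=cv2.findContours(m,cv2.RETR_EXTERNAL,cv2.CHAIN_APPROX_NONE)
for k in cs:
    if cv2.contourArea(k)<80: continue
    (u,v),wh,a=cv2.minAreaRect(k);e=ray(A,(u,v),32)[:2]-q[:2]
    print("blob px",round(u),round(v),np.round(wh),"mould",(e@[c,s]).round(),(e@[-s,c]).round())
E
python3 st.py; python3 look.py
```

```text
t 14.75 mould x,y 2.7 -173.6 z 89.2 yawerr -0.0007 [-3.141 -0.     1.627] F [ 0.3  0.3 -0.7] op -0.004 0.0 qp [-0.11  0.46  1.83  0.    0.85 -0.17]
blob px 341 221 [10. 51.] mould -75.0 -98.0
blob px 338 205 [ 9. 35.] mould -38.0 -96.0
blob px 336 188 [ 9. 52.] mould -0.0 -92.0
blob px 260 176 [10. 53.] mould 37.0 79.0
blob px 259 159 [10. 52.] mould 75.0 79.0
blob px 295 182 [89.  4.] mould 19.0 0.0
blob px 380 187 [114.   9.] mould -2.0 -191.0
```

Two tubes are in at y=79. Now the third, in groove x=0 with its rear end at about −152.

>>> arm_command(
  deltas=[
    {"hand": 0,"tx": 0,"ty": 0,"tz": 30,"wx": 0,"wy": 0,"wz": 0},
    {"hand": 0,"tx": 0,"ty": 0,"tz": 25,"wx": 0,"wy": 0,"wz": 0},
    {"hand": 0,"tx": 2,"ty": 0,"tz": 5,"wx": 0,"wy": 0,"wz": 0},
    {"hand": 0,"tx": 7,"ty": 0,"tz": 0,"wx": 0,"wy": 0,"wz": 0},
    {"hand": 0,"tx": 10,"ty": 0,"tz": 0,"wx": 0,"wy": 0,"wz": 0},
    {"hand": 0,"tx": 12,"ty": 0,"tz": 0,"wx": 0,"wy": 0,"wz": 0},
    {"hand": 0,"tx": 12,"ty": 0,"tz": 0,"wx": 0,"wy": 0,"wz": 0},
    {"hand": 0,"tx": 12,"ty": 0,"tz": 0,"wx": 0,"wy": 0,"wz": 0},
  ],
)

```text
clock: 15.8
eef_pos: [580.2, -8.3, 29.6]
tcp_rot: [3.141, 0.0, 1.628]
contact_force: [0.8, -0.1, 1.1]
opening: 0.001
grasp_force: 0.3
```

>>> arm_command(
  deltas=[
    {"hand": 0,"tx": 12,"ty": 0,"tz": 0,"wx": 0,"wy": 0,"wz": 0},
    {"hand": 0,"tx": 12,"ty": 0,"tz": 0,"wx": 0,"wy": 0,"wz": 0},
    {"hand": 0,"tx": 12,"ty": 0,"tz": 0,"wx": 0,"wy": 0,"wz": 0},
    {"hand": 0,"tx": 12,"ty": 0,"tz": 0,"wx": 0,"wy": 0,"wz": 0},
    {"hand": 0,"tx": 12,"ty": 0,"tz": 0,"wx": 0,"wy": 0,"wz": 0},
    {"hand": 0,"tx": 12,"ty": 0,"tz": 0,"wx": 0,"wy": 0,"wz": 0},
    {"hand": 0,"tx": 12,"ty": 0,"tz": 0,"wx": 0,"wy": 0,"wz": 0},
    {"hand": 0,"tx": 12,"ty": 0,"tz": 0,"wx": 0,"wy": 0,"wz": 0},
  ],
)

```text
clock: 16.8
eef_pos: [574.5, 87.4, 29.3]
tcp_rot: [-3.142, -0.0, 1.628]
contact_force: [0.3, -1.3, 0.4]
opening: 0.002
grasp_force: 0.2
```

```bash
python3 st.py
```

```text
t 16.8 mould x,y 2.8 -21.7 z 29.3 yawerr 0.0002 [-3.142 -0.     1.628] F [ 0.3 -1.3  0.4] op 0.002 0.2 qp [0.15 0.55 1.87 0.   0.73 0.09]
```

>>> arm_command(
  deltas=[
    {"hand": 0,"tx": 11,"ty": 0,"tz": 0,"wx": 0,"wy": 0,"wz": 0},
    {"hand": 0,"tx": 10,"ty": 0,"tz": 0,"wx": 0,"wy": 0,"wz": 0},
    {"hand": 0,"tx": 6,"ty": 0,"tz": 0,"wx": 0,"wy": 0,"wz": 0},
    {"hand": 0,"tx": 0,"ty": 0,"tz": 0,"wx": 0,"wy": 0,"wz": 0},
    {"hand": 0,"tx": -5,"ty": 0,"tz": 0,"wx": 0,"wy": 0,"wz": 0},
    {"hand": 0,"tx": 0,"ty": 0,"tz": -50,"wx": 0,"wy": 0,"wz": 0},
    {"hand": 0,"tx": 0,"ty": 0,"tz": -50,"wx": 0,"wy": 0,"wz": 0},
    {"hand": 0,"tx": -30,"ty": 0,"tz": -10,"wx": 0,"wy": 0,"wz": 0},
  ],
)

```text
clock: 17.8
eef_pos: [577.3, 79.1, 143.0]
tcp_rot: [3.136, -0.001, 1.629]
contact_force: [0.9, -0.6, 0.1]
opening: 0.004
grasp_force: 0.0
```

>>> arm_command(
  deltas=[
    {"hand": 20,"tx": -50,"ty": 0,"tz": 0,"wx": 0,"wy": 0,"wz": 0},
    {"hand": 40,"tx": -50,"ty": 30,"tz": 0,"wx": 0,"wy": 0,"wz": 0},
    {"hand": 40,"tx": -40,"ty": 30,"tz": 0,"wx": 0,"wy": 0,"wz": 0},
    {"hand": 40,"tx": 0,"ty": 0,"tz": 0,"wx": 0,"wy": 0,"wz": 0},
  ],
)

```text
clock: 18.3
eef_pos: [644.7, -61.2, 139.3]
tcp_rot: [3.14, 0.001, 1.624]
contact_force: [0.0, 0.1, 0.3]
opening: 0.465
grasp_force: 0.0
```

```bash
python3 st.py; python3 look.py
```

```text
t 18.3 mould x,y 64.5 -174.1 z 139.3 yawerr -0.0033 [3.140e+00 1.000e-03 1.624e+00] F [0.  0.1 0.3] op 0.465 0.0 qp [-0.1   0.48  1.66 -0.    1.   -0.15]
blob px 342 221 [10. 53.] mould -75.0 -100.0
blob px 339 205 [10. 36.] mould -38.0 -96.0
blob px 261 192 [10. 53.] mould -1.0 77.0
blob px 260 176 [10. 53.] mould 37.0 79.0
blob px 295 198 [57.  5.] mould -17.0 0.0
blob px 259 159 [10. 52.] mould 75.0 79.0
blob px 294 152 [30.  4.] mould 88.0 -0.0
blob px 378 168 [67. 11.] mould 41.0 -192.0
```

Three tubes lie in the tray (y 77–79), and the other two have not moved. I go to the tab at (139.5, 0).

>>> arm_command(
  deltas=[
    {"hand": 40,"tx": 35,"ty": 15,"tz": 0,"wx": 0,"wy": 0,"wz": -0.003},
    {"hand": 40,"tx": 45,"ty": 20,"tz": 0,"wx": 0,"wy": 0,"wz": 0},
    {"hand": 40,"tx": 45,"ty": 20,"tz": 0,"wx": 0,"wy": 0,"wz": 0},
    {"hand": 40,"tx": 35,"ty": 15,"tz": 0,"wx": 0,"wy": 0,"wz": 0},
    {"hand": 40,"tx": 14.5,"ty": 5,"tz": 0,"wx": 0,"wy": 0,"wz": 0},
    {"hand": 40,"tx": 0,"ty": 0,"tz": 0,"wx": 0,"wy": 0,"wz": 0},
    {"hand": 40,"tx": 0,"ty": 0,"tz": 0,"wx": 0,"wy": 0,"wz": 0},
  ],
)

```text
clock: 19.23
eef_pos: [706.7, 119.8, 139.2]
tcp_rot: [-3.141, 0.001, 1.63]
contact_force: [-0.5, 0.2, -0.9]
opening: 0.465
grasp_force: 0.0
```

```bash
python3 st.py
```

```text
t 19.23 mould x,y 136.7 3.1 z 139.2 yawerr 0.0029 [-3.141e+00  1.000e-03  1.630e+00] F [-0.5  0.2 -0.9] op 0.465 0.0 qp [ 0.17  0.58  1.49 -0.    1.07  0.11]
```

>>> arm_command(
  deltas=[
    {"hand": 40,"tx": -2.7,"ty": 2.5,"tz": 30,"wx": 0,"wy": 0,"wz": 0.002},
    {"hand": 40,"tx": 0,"ty": 0,"tz": 35,"wx": 0,"wy": 0,"wz": 0},
    {"hand": 40,"tx": 0,"ty": 0,"tz": 27,"wx": 0,"wy": 0,"wz": 0},
    {"hand": 25,"tx": 0,"ty": 0,"tz": 0,"wx": 0,"wy": 0,"wz": 0},
    {"hand": 10,"tx": 0,"ty": 0,"tz": 0,"wx": 0,"wy": 0,"wz": 0},
    {"hand": 10,"tx": 0,"ty": 0,"tz": 0,"wx": 0,"wy": 0,"wz": 0},
    {"hand": 10,"tx": 0,"ty": 0,"tz": 0,"wx": 0,"wy": 0,"wz": 0},
  ],
)

```text
clock: 20.1
eef_pos: [709.7, 117.3, 47.6]
tcp_rot: [-3.141, 0.001, 1.629]
contact_force: [-2.1, -5.3, -7.6]
opening: 0.184
grasp_force: 28.7
```

```bash
python3 st.py
```

```text
t 20.1 mould x,y 139.5 0.5 z 47.6 yawerr 0.0014 [-3.141e+00  1.000e-03  1.629e+00] F [-2.1 -5.3 -7.6] op 0.184 28.7 qp [ 0.16  0.69  1.53 -0.    0.93  0.1 ]
```

Gripped. Now I push it 19 mm shut.

>>> arm_command(
  deltas=[
    {"hand": 10,"tx": 0,"ty": -5,"tz": 0,"wx": 0,"wy": 0,"wz": 0},
    {"hand": 10,"tx": 0,"ty": -5,"tz": 0,"wx": 0,"wy": 0,"wz": 0},
    {"hand": 10,"tx": 0,"ty": -5,"tz": 0,"wx": 0,"wy": 0,"wz": 0},
    {"hand": 10,"tx": 0,"ty": -4,"tz": 0,"wx": 0,"wy": 0,"wz": 0},
    {"hand": 10,"tx": 0,"ty": -1,"tz": 0,"wx": 0,"wy": 0,"wz": 0},
    {"hand": 10,"tx": 0,"ty": 0,"tz": 0,"wx": 0,"wy": 0,"wz": 0},
  ],
)

```text
clock: 20.85
eef_pos: [690.7, 116.2, 47.7]
tcp_rot: [3.14, 0.001, 1.629]
contact_force: [2.5, -6.0, -10.5]
opening: 0.186
grasp_force: 28.2
```

```bash
python3 st.py
```

```text
t 20.85 mould x,y 120.5 0.4 z 47.7 yawerr 0.0014 [3.140e+00 1.000e-03 1.629e+00] F [  2.5  -6.  -10.5] op 0.186 28.2 qp [ 0.17  0.66  1.58 -0.    0.9   0.11]
```

>>> arm_command(
  deltas=[
    {"hand": 10,"tx": 0,"ty": -0.8,"tz": 0,"wx": 0,"wy": 0,"wz": 0},
    {"hand": 40,"tx": 0,"ty": 0,"tz": 0,"wx": 0,"wy": 0,"wz": 0},
    {"hand": 40,"tx": 0,"ty": 0,"tz": 0,"wx": 0,"wy": 0,"wz": 0},
    {"hand": 40,"tx": 0,"ty": 0,"tz": 0,"wx": 0,"wy": 0,"wz": 0},
    {"hand": 40,"tx": 0,"ty": 0,"tz": -40,"wx": 0,"wy": 0,"wz": 0},
    {"hand": 40,"tx": 0,"ty": 0,"tz": -50,"wx": 0,"wy": 0,"wz": 0},
    {"hand": 40,"tx": -40,"ty": 0,"tz": -20,"wx": 0,"wy": 0,"wz": 0},
    {"hand": 40,"tx": -40,"ty": 0,"tz": 0,"wx": 0,"wy": 0,"wz": 0},
  ],
)

```text
clock: 21.85
eef_pos: [695.6, 37.1, 160.5]
tcp_rot: [3.137, -0.0, 1.63]
contact_force: [-0.2, 0.1, 0.9]
opening: 0.471
grasp_force: 0.0
```

>>> arm_command(
  deltas=[
    {"hand": 40,"tx": -40,"ty": 0,"tz": 0,"wx": 0,"wy": 0,"wz": 0},
    {"hand": 40,"tx": -40,"ty": 0,"tz": 0,"wx": 0,"wy": 0,"wz": 0},
    {"hand": 40,"tx": -40,"ty": 0,"tz": 0,"wx": 0,"wy": 0,"wz": 0},
    {"hand": 40,"tx": 0,"ty": 0,"tz": 0,"wx": 0,"wy": 0,"wz": 0},
    {"hand": 40,"tx": 0,"ty": 0,"tz": 0,"wx": 0,"wy": 0,"wz": 0},
  ],
)

```text
clock: 22.48
eef_pos: [700.9, -82.0, 157.4]
tcp_rot: [3.141, -0.0, 1.628]
contact_force: [-0.3, -0.4, 0.1]
opening: 0.465
grasp_force: 0.0
```

```bash
python3 st.py; python3 look.py; python3 - <<'E'
from rig import imaging
from h import *
A=imaging.grab_frame("top");B=imaging.grab_frame("scene")
a=A["image"][100:250,210:390];b=B["image"][130:280,260:440]
cv2.imwrite("pics/end.png",cv2.resize(np.hstack([a,b]),None,fx=2.2,fy=2.2)[:,:,::-1])
E
```

```text
t 22.48 mould x,y 119.4 -198.0 z 157.4 yawerr 0.0009 [ 3.141 -0.     1.628] F [-0.3 -0.4  0.1] op 0.465 0.0 qp [-0.12  0.54  1.51  0.    1.09 -0.18]
blob px 342 221 [10. 53.] mould -75.0 -100.0
blob px 339 205 [10. 36.] mould -38.0 -96.0
blob px 260 192 [10. 53.] mould -1.0 77.0
blob px 296 206 [58.  5.] mould -36.0 0.0
blob px 260 176 [10. 53.] mould 37.0 79.0
blob px 259 159 [10. 52.] mould 75.0 79.0
blob px 294 160 [30.  4.] mould 70.0 -1.0
```

View pics/end.png

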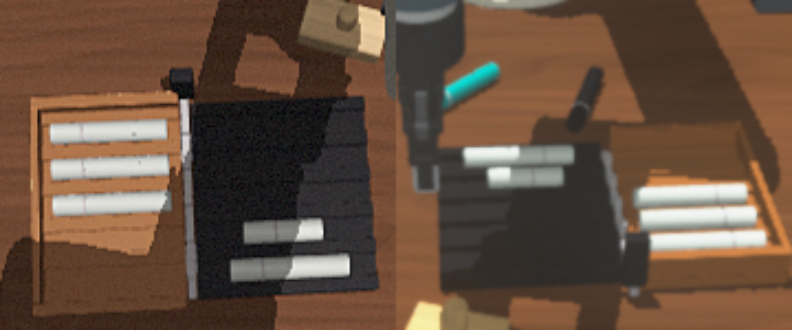

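The shutter is shut, with its tab back at (181,82). Three tubes are in the tray at (50–170, rows 131/167/204), two are in the mould, and the block has not moved.

```bash
python3 -c "
from rig import r
print(r.sign_off())"
```

```text
the job is handed in; nothing more can be done
None
```

The job is handed in; the judge returned no verdict. In the last images three long tubes lie in the tray (centres about 77–79 mm past the slot), the fourth long tube and the short tube are still in the mould, and the shutter is shut.

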